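Kick one tin out of the tin rack and trap it

ROBOT

A 7-joint arm with a two-finger parallel gripper is mounted at the origin on a cart in front of the work surface, level with it; the furniture and walls round the work are solid. World frame = base frame: x ahead of the robot, y to its left, z up, the work surface at z = 0. Lengths are in m, angles in rad, forces in N, time in s.
With the tool pointing down it reaches from about 0.425 to 0.95 m from the base axis. Payload 4.7 kg.
Tool frame: the origin (TCP) lies midway between the tips of the shut fingers; the grasp point (between the pads) lies 19 mm behind it (arm.hold_point_z is the distance from the TCP to the grasp point, in m); z points along the fingers, y is the line along which they close (so a half turn about z gives the same grasp; the last joint's range is limited). The gripper opens to 87 mm and grips with 3 to 60 N. Pads are 19 mm wide; open, the fingers measure 117 mm over their backs; the gripper's body (75 mm by 190 mm) begins 51 mm behind the grasp point.
Start: joints at [1.096, 0.469, -0.049, 1.532, 0.024, 1.141, -0.082], TCP at [0.291, -0.609, 0.223] pointing down, gripper open.
Joint ranges: [-2.59, 2.59], [-0.33, 1.99], [-1.39, 1.29], [0.1, 2.45], [-1.04, 4.18], [0.21, 1.99], [-2.66, 2.66]. Speed limits (rad/s): [2.57, 2.57, 3.14, 3.14, 3.14, 3.14, 3.14].

INTERFACE

Orientations are given as [roll, pitch, yaw] about the fixed x, y, z axes, in that order (R = Rz(yaw) Ry(pitch) Rx(roll)).
In Python, from bench import arm gives the robot as it stands.
- The arm moves only by the tool play_rows, never from a script. Its argument "motion" is a list of rows, each a list of 3 entries, a list of its own where there are three numbers: the shift along the tool's x, y, z each as a share of 200 mm, from -1 to 1, then the turn about the tool's z as a share of 90 degrees, from -1 to 1, then the gripper's target within -1 to 1 (fully open at 1, half-way at 0, shut at -1). In form: [[[dx, dy, dz], roll, claw], ...]. A call has 1 to 10 rows; each row is the pose to reach, as a shift and turn from the pose commanded when the call began, along the tool's axes at that moment; what a row does not reach only later rows make up. A row lasts 1/8 s, in which the tool goes at most 62.5 mm and 10.7 degrees, less where a joint would pass 70% of its speed; a pose out of reach is approached as far as the arm can. A call with a number of a shift or a turn outside -1 to 1 is refused whole. A call with a gripper value outside its range is refused whole. The fingers move at their own pace and stop on an object; "force" is the grip in N (left out, the last holds). Time passes only in rows, so rows that repeat a pose let the fingers close. It gives the time, the measured TCP pose, the force, the opening and the grip force at its end, in the units of the state.
- arm.sense(): the state, without advancing time (a new reading comes with each control period).
- arm.camera(name): name is "scene" or "top" or "wrist"; returns the picture (480x640x3 uint8, red, green, blue); there is no depth.
- arm.calibration(name): a dict with "fov_y" (degrees; the focal length in pixels is half the picture's height over the tangent of half this angle, whatever the lens; pixels are square), "cx", "cy" (the principal point, pixels), "pose" (4x4, takes a point from camera to world coordinates); the wrist camera has in their place "tool_from_camera" (4x4, takes a point from camera to tool coordinates, whose origin is the TCP and whose axes are the flange's). Camera axes: x right, y down, z forward; pixel columns grow to the right and rows downward; lengths in m; the calibration is good to about 2 mm. A picture is of the moment at which its call begins: read the wrist's pose just before it. calibration takes no time and is no camera call.
- arm.job_done(): hands the job in; it is judged then, once.
The state is a dict: "time": time; "joints": joint angles; "qd": joint speeds; "effort": joint torques, N m; "tool_pos": TCP position; "eef_rot": TCP orientation; "force": force on the tool from outside, world axes, zero at the start; "torque": the same for the moment, N m; "opening": finger opening in m; "grip_force": force on a finger pad.
Only numpy, scipy, OpenCV 4.12 (cv2) and the standard library are available. Lean on these libraries where they do the work, as an engineer would, in place of code of your own. Each camera call takes 0.05 s, during which the arm holds its last target. There are 200 camera calls.

TASK

Get the front tin out of the tin rack without gripping it: push the black key beside the ramp fully down with one fingertip so that the flap kicks the tin over the crest, and have the other finger standing over the open ramp to stop the tin before it rolls off the end. Finish while holding: keep the key down (it keeps the next tin back) with the first finger and the tin at rest on the ramp against the other. Do not touch the tins in the rack, do not lift any tin, and leave the onion, lemon and pepper jar where they are.

Things in the scene. Friction and masses are not known exactly. Their poses are not given: they have to be found in the camera images.
- rack: Low white sheet-metal rack for small tins, fixed to the worktop, 360 mm long, 82 mm wide plus the key housing on its right. Origin: on the worktop under the crest, mid-width; its x points back along the lane, y to the left, z up. Its open front ramp points to -x, roughly at the robot. Wire guard rails at y = +-43 mm, up to z = 80 mm, run from x = 0 back to x = 235 mm.
- crest (a point): Mid-width on the crest of the rack, where the steel flap is hinged: (0, 0, 34) mm in the rack's frame. Behind it lies the flap, the 52 mm long cradle of the front tin, then the lane with the other tins, rising 5 degrees. Pressing the key tips the flap up at the back: the front tin at once rolls forward over the crest and down the ramp, and the raised flap blocks the next tin.
- ramp_end (a point): Mid-width on the lower, front edge of the ramp: (-125, 0, 7) mm in the rack's frame. The ramp is 76 mm wide between cheeks that stand 10 to 12 mm above it, and falls 12 degrees from the crest to here. Nothing stops a tin at this end.
- key (a joint): Travel of the black key in m: 0 up, 0.012 fully down. It springs back up when let go. It takes about 1 N to start and 3 to 5 N to push down with a tin on the flap; the tin leaves at about 0.008 to 0.010.
- key_top (a point): Middle of the top face of the black key; it moves with the key. The ribbed key cap is 34 mm (along the rack's x) by 23 mm (along y) and stands in a grey housing whose rim is at z = 40 mm. Key up: at (-62, -58, 54) mm in the rack's frame; fully down: z = 42 mm, still 2 mm above the housing. Its axes are the rack's.
- ramp_mid (a point): Point on the ramp's surface straight across from the key, on the lane's centre line: (-62, 0, 21) mm in the rack's frame. A finger standing over this point, with its tip level with the pressed key (21 mm above the ramp), stops the tin below the tin's mid-height.
- front_tin: The front tin: 53 mm in diameter, 70 mm long, 0.17 kg, plain steel ends and a paper label with a reddish band, lying across the lane in the cradle (all three tins look alike; this is the one nearest the ramp). Origin at its centre, its axis is its y. At first its centre is at (28, 0, 52) mm in the rack's frame. Held on the ramp by a finger over ramp_mid its centre is some 35 mm behind the finger's middle, its top 82 mm high.
- second_tin: The next tin, same kind, lying behind the front tin. Origin at its centre. It must stay in the rack.
- third_tin: The last tin, same kind, behind the second. Origin at its centre. It must stay in the rack.
- onion: Red onion, 84 x 81 x 82 mm, a bystander to the left of the rack. Origin under its middle.
- lemon: Lemon, 78 x 55 x 56 mm, a bystander to the left of the rack. Origin under its middle.
- pepper_jar: Small jar with a white cap, 41 mm in diameter, 105 mm high, a bystander to the right of the rack. Origin under its middle.
There are look-alikes about, which are no part of the job. What is shaped like the front_tin but green or purple is not meant.

How it is judged:
On the way:
1. a finger pushes the key down (value of joint key above 0.008 m and contact force between the fingers and key above 0.5 N), for 0.05 s.
At the end, for the whole second after the job is handed in: The key is held down (at least 9 of 12 mm) by a finger; the front tin lies at rest on the ramp, its centre 6 to 112 mm in front of the crest, resting against a finger; the other two tins are still in the rack behind the raised flap (value of joint key above 0.009 m and contact force between the fingers and key above 0.5 N and contact force between the fingers and front_tin above 0.05 N and linear speed of front_tin below 0.02 m/s and x of front_tin in the frame of rack between -0.112 and -0.006 m and z of front_tin in the frame of rack below 0.075 m and x of second_tin in the frame of rack above 0.055 m and x of third_tin in the frame of rack above 0.1 m); the arm keeps its last pose, push and grip.
It fails at once if the front tin rolls off the end of the ramp (x of front_tin in the frame of rack below -0.118 m).
It fails at once if a tin is lifted (z of any of front_tin, second_tin, third_tin in the frame of rack above 0.088 m).
It fails at once if the front tin is handled while it is still in the rack (x of front_tin in the frame of rack above 0.008 m and contact force between the arm and front_tin above 0.3 N).
It fails at once if a tin waiting in the rack is touched (contact force between the arm and second_tin above 0.3 N or contact force between the arm and third_tin above 0.3 N).
It fails at once if a bystander is moved more than 20 mm (distance of any of onion, lemon, pepper_jar from where it was at the start of the episode above 0.02 m).
It also fails if it takes over 32 s, if anything falls off the work surface, if the arm or the gripper's body presses on something with over 40 N, if the wrist force passes 120 N, or if a joint passes its speed limit or range.

## Working session

There is one attempt and no reset: what is moved stays moved. The work goes in short steps, Python scripts to look and compute and a tool call to move; the robot and the scene stay as the last step left them, time stands still between calls to the robot, and variables do not carry over. Pictures are saved under pics/ and viewed, at most 10 in all, crops included, and the job is handed in when it is done.

Besides the shell and the picture viewer there is one more tool, called after "Call:" as name(argument=value, ...), one argument or row to a line, values as JSON. play_rows: Moves the arm, as the interface text tells. Shift numbers are shares of 200 mm and turn numbers shares of 90 degrees, none past 1 either way. Its arguments: {"type":"object","properties":{"motion":{"type":"array"},"force":{"type":"number"}},"required":["motion"]}

```bash
mkdir -p pics; python3 - <<'E'
from bench import arm
import cv2,numpy as np
np.set_printoptions(precision=4,suppress=True)
for n in("scene","top"):
    cv2.imwrite(f"pics/{n}0.png",arm.camera(n)[:,:,::-1]); c=arm.calibration(n); print(n,c)
print(arm.calibration("wrist")); print(arm.sense())
E
```

```text
scene {'fov_y': 55.58708995576576, 'cx': 324.99792716818075, 'cy': 242.65196429504758, 'pose': array([[ 0.5476, -0.544 ,  0.6358,  0.036 ],
       [-0.8366, -0.3413,  0.4286, -0.3493],
       [-0.0161, -0.7666, -0.642 ,  0.6084],
       [ 0.    ,  0.    ,  0.    ,  1.    ]])}
top {'fov_y': 50.261881819750776, 'cx': 312.6087271099336, 'cy': 233.07588922950447, 'pose': array([[-0.0052, -0.977 ,  0.213 ,  0.3798],
       [-1.    ,  0.0064,  0.005 , -0.0242],
       [-0.0063, -0.2129, -0.977 ,  1.075 ],
       [ 0.    ,  0.    ,  0.    ,  1.    ]])}
{'fov_y': 71.41077396246331, 'cx': 324.54092053762287, 'cy': 237.7772408827296, 'tool_from_camera': array([[ 0.0004, -0.9675, -0.2529,  0.0688],
       [ 1.    ,  0.0003,  0.0004,  0.0002],
       [-0.0003, -0.2529,  0.9675, -0.1618],
       [ 0.    ,  0.    ,  0.    ,  1.    ]])}
{'time': 0.1, 'joints': array([ 1.0961,  0.4694, -0.0486,  1.5335,  0.0241,  1.141 , -0.0823]), 'qd': array([ 0.0015, -0.0011, -0.0012, -0.001 , -0.0006,  0.0009, -0.0014]), 'effort': array([  0.001 , -50.917 ,  -0.0811, -23.6829,  -0.0616,   0.0344,
         0.    ]), 'tool_pos': array([ 0.2908, -0.6086,  0.2216]), 'eef_rot': array([-3.1399,  0.0001,  0.4458]), 'force': array([-0.7166,  0.3879, -0.1252]), 'torque': array([-0.0005, -0.0351, -0.0201]), 'grip_force': 0.0, 'opening': 0.0868936511411513}
```

View pics/top0.png

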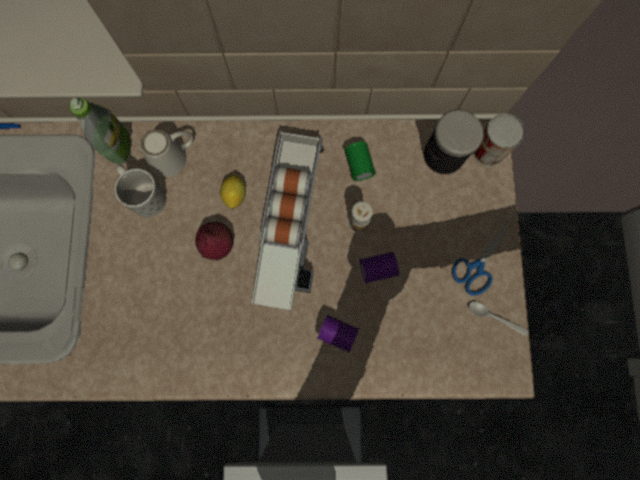

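View pics/scene0.png

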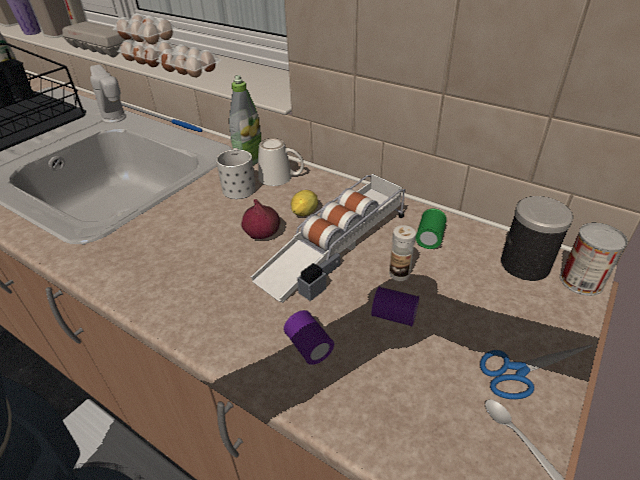

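The top view shows the ramp end edge at about (253,303) to (292,308), red bands at (291,181), (287,207) and (283,232), and the key at (304,280). In the scene view the key top is near (313,272).

```bash
cat > h.py <<'E'
import numpy as np,cv2
np.set_printoptions(precision=4,suppress=True)
def ray(c,uv,pose):
    f=240/np.tan(np.radians(c['fov_y'])/2)
    d=np.array([(uv[0]-c['cx'])/f,(uv[1]-c['cy'])/f,1.]); return pose[:3,3],pose[:3,:3]@d
def onz(c,uv,z,pose=None):
    o,d=ray(c,uv,c['pose'] if pose is None else pose); return o+d*(z-o[2])/d[2]
def blobs(m,amin):
    n,l,s,ce=cv2.connectedComponentsWithStats(m.astype(np.uint8)); return [(s[i,4],ce[i],s[i,:4]) for i in range(1,n) if s[i,4]>amin]
E
python3 - <<'E'
from h import *
from bench import arm
for n in("top","scene"):
    c=arm.calibration(n); im=cv2.imread(f"pics/{n}0.png"); h=cv2.cvtColor(im,cv2.COLOR_BGR2HSV)
    m=((h[...,0]<14))&(h[...,1]>150)&(h[...,2]>70)
    for a,ce,b in blobs(m,60): print(n,a,ce,b,onz(c,ce,.072))
    k=(h[...,2]<45); x0,x1,y0,y1=(290,320,262,300) if n=="top" else (295,332,258,302)
    q=np.zeros_like(k); q[y0:y1,x0:x1]=k[y0:y1,x0:x1]
    for a,ce,b in blobs(q,20): print("key",n,a,ce,b,onz(c,ce,.054))
c=arm.calibration("top"); 
for uv in((253,303),(292,308)): print(onz(c,uv,.012))
im=cv2.imread("pics/top0.png")[210:330,235:335]; a=cv2.resize(im,None,fx=5,fy=5,interpolation=2)[:600]
im=cv2.imread("pics/scene0.png")[210:310,240:340]
b=cv2.resize(im,(300,300)); a=cv2.convertScaleAbs(a,alpha=1.6); v=np.zeros((600,800,3),np.uint8); v[:,:500]=a; v[:300,500:]=b; cv2.imwrite("pics/z1.png",v)
E
```

```text
top 264 [290.9508 181.3977] [284 170  16  24] [0.7072 0.0249 0.072 ]
top 268 [286.8358 206.7052] [280 196  15  23] [0.6535 0.033  0.072 ]
top 260 [282.2038 231.4423] [275 221  16  22] [0.6022 0.042  0.072 ]
key top 233 [303.5236 277.7511] [297 266  14  23] [ 0.5108 -0.0002  0.054 ]
scene 672 [333.7723 216.6741] [309 193  56  53] [0.643  0.0378 0.072 ]
key scene 273 [311.1282 273.2051] [301 264  23  20] [ 0.5021 -0.0044  0.054 ]
[0.4644 0.1052 0.012 ]
[0.4537 0.0246 0.012 ]
```

View pics/z1.png

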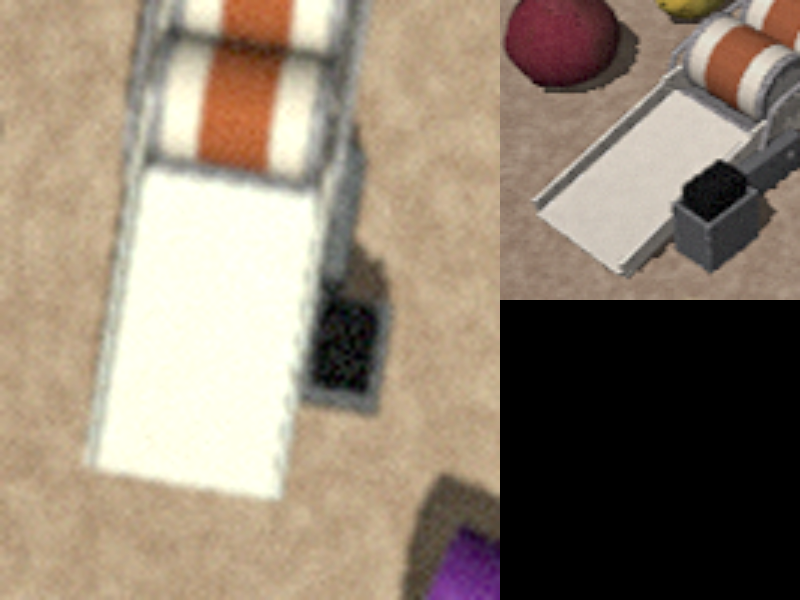

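Call:
play_rows(
  motion=[
    [[0.16,-0.16,0],0,0.03],
    [[0.32,-0.32,0],0,0.03],
    [[0.48,-0.48,0],0,0.03],
    [[0.64,-0.64,0],0,0.03],
    [[0.8,-0.8,0],0,0.03],
    [[0.96,-0.96,0],0,0.03],
    [[0.96,-0.96,0],0,0.03],
  ],
)

```text
time: 0.98
tool_pos: [0.3831, -0.3491, 0.2225]
eef_rot: [-3.14, -0.001, 0.453]
force: [-1.2, -0.1, -0.1]
opening: 0.0455
grip_force: 0.0
```

Call:
play_rows(
  motion=[
    [[0.16,-0.16,0],0,0.03],
    [[0.32,-0.32,0],0,0.03],
    [[0.48,-0.48,0],0,0.03],
    [[0.64,-0.64,0],0.08,0.03],
    [[0.8,-0.8,0],0.16,0.03],
    [[0.96,-0.96,0],0.24,0.03],
    [[0.96,-0.96,0],0.34,0.03],
    [[0.96,-0.96,0],0.385,0.03],
    [[0.96,-0.96,0],0.385,0.03],
  ],
)

```text
time: 2.1
tool_pos: [0.472, -0.0979, 0.2223]
eef_rot: [3.141, 0.0, -0.159]
force: [-0.8, 0.5, -1.1]
opening: 0.0447
grip_force: 0.0
```

```bash
cat > go.py <<'E'
from h import *
from bench import arm
from scipy.spatial.transform import Rotation as R
def delta(target,yaw):
    s=arm.sense(); Rm=R.from_euler('xyz',s['eef_rot']).as_matrix()
    print(s['time'],s['tool_pos'],s['eef_rot'],s['opening'],s['force'])
    print('shift',Rm.T@(np.array(target)-s['tool_pos'])/.2,'roll',(s['eef_rot'][2]-yaw)/(np.pi/2))
E
python3 -c "
from go import *
delta([.5095,.0266,.20],-.162)"
```

```text
2.1 [ 0.472  -0.0979  0.2223] [ 3.1412  0.0003 -0.1593] 0.04468629324655777 [-0.7642  0.4634 -1.098 ]
shift [ 0.0866 -0.6446  0.1113] roll 0.0016975874815268854
```

Call:
play_rows(
  motion=[
    [[0.03,-0.22,0.03],0,0.03],
    [[0.06,-0.44,0.06],0,0.03],
    [[0.087,-0.645,0.11],0,0.03],
    [[0.087,-0.645,0.11],0,0.03],
  ],
)

```text
time: 2.6
tool_pos: [0.5097, 0.0306, 0.1998]
eef_rot: [-3.14, 0.001, -0.152]
force: [0.0, -0.8, 0.1]
opening: 0.0449
grip_force: 0.0
```

```bash
python3 - <<'E'
from go import *
delta([.5095,.0266,.20],-.162)
cv2.imwrite("pics/w1.png",arm.camera("wrist")[:,:,::-1])
E
```

```text
2.6 [0.5097 0.0306 0.1998] [-3.1403  0.0014 -0.1525] 0.044934316591949734 [ 0.0483 -0.7538  0.1094]
shift [ 0.002   0.0197 -0.001 ] roll 0.006050882335285455
```

View pics/w1.png

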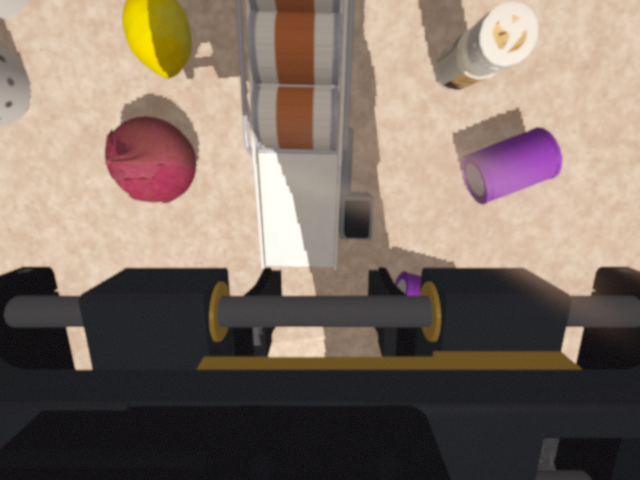

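The wrist view shows the key at about (358,215), the ramp end corners at (263,265) and (337,266), and the crest at (259,150) to (337,150).

```bash
python3 - <<'E'
from go import *
s=arm.sense(); T=np.eye(4); T[:3,:3]=R.from_euler('xyz',s['eef_rot']).as_matrix(); T[:3,3]=s['tool_pos']
c=arm.calibration("wrist"); P=T@c['tool_from_camera']
im=cv2.imread("pics/w1.png"); v=cv2.cvtColor(im,cv2.COLOR_BGR2HSV)[...,2]
m=np.zeros_like(v); m[190:245,335:385]=(v[190:245,335:385]<75)
for a,ce,b in blobs(m,40): print(a,ce,b,onz(c,ce,.054,P))
for uv,z in(((358,215),.054),((263,265),.012),((337,266),.012),((259,150),.034),((337,150),.034)): print(uv,onz(c,uv,z,P))
a=cv2.resize(im[130:290,240:400],(600,600),interpolation=2); cv2.imwrite("pics/w1z.png",a)
E
```

```text
701 [355.5991 223.9372] [343 207  27  32] [ 0.5068 -0.0014  0.054 ]
(358, 215) [ 0.5149 -0.0047  0.054 ]
(263, 265) [0.4669 0.1035 0.012 ]
(337, 266) [0.4531 0.0227 0.012 ]
(259, 150) [0.5876 0.0786 0.034 ]
(337, 150) [0.5761 0.0054 0.034 ]
```

View pics/w1z.png

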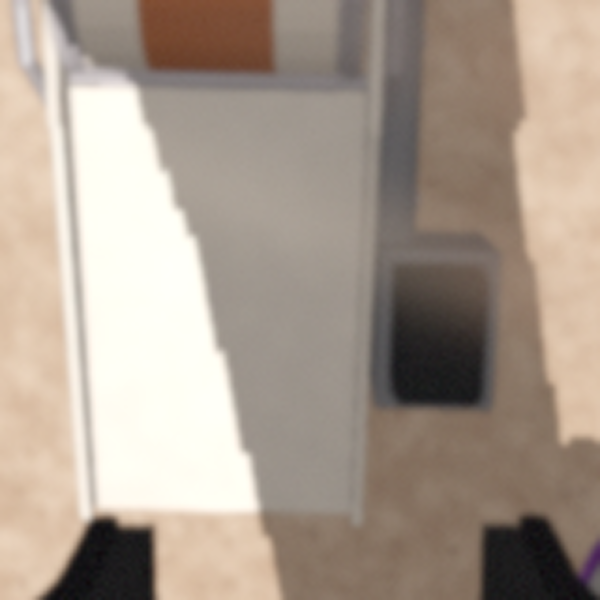

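```bash
python3 -c "
from go import *
delta([.5137,.0256,.062],-.162)"
```

```text
2.65 [0.5096 0.0282 0.2   ] [ 3.1415  0.0011 -0.156 ] 0.04482772636746126 [-0.3117 -1.0302  1.0516]
shift [0.0231 0.0095 0.6901] roll 0.0038431742935345547
```

Call:
play_rows(
  motion=[
    [[0.01,0.005,0.15],0.004,0.03],
    [[0.02,0.01,0.35],0.004,0.03],
    [[0.023,0.01,0.55],0.004,0.03],
    [[0.023,0.01,0.65],0.004,0.03],
    [[0.023,0.01,0.69],0.004,0.03],
    [[0.023,0.01,0.69],0.004,0.03],
    [[0.023,0.01,0.69],0.004,0.03],
  ],
)

```text
time: 3.52
tool_pos: [0.5147, 0.0246, 0.0636]
eef_rot: [-3.141, -0.002, -0.166]
force: [0.7, 0.0, 1.3]
opening: 0.0447
grip_force: 0.0
```

```bash
python3 - <<'E'
from go import *
delta([.5137,.0256,.042],-.162)
a=arm.camera("top")[:,:,::-1][200:320,225:345]; b=arm.camera("scene")[:,:,::-1][200:320,235:355]; w=arm.camera("wrist")[:,:,::-1]
v=np.hstack([cv2.resize(x,(400,400),interpolation=2) for x in(a,b)]); cv2.imwrite("pics/d1.png",v); cv2.imwrite("pics/w2.png",w)
E
```

```text
3.525 [0.5147 0.0246 0.0636] [-3.1414 -0.0021 -0.1658] 0.04469329666915351 [0.7361 0.0443 1.2534]
shift [-0.0059 -0.0043  0.1079] roll -0.0024243953331337903
```

View pics/d1.png

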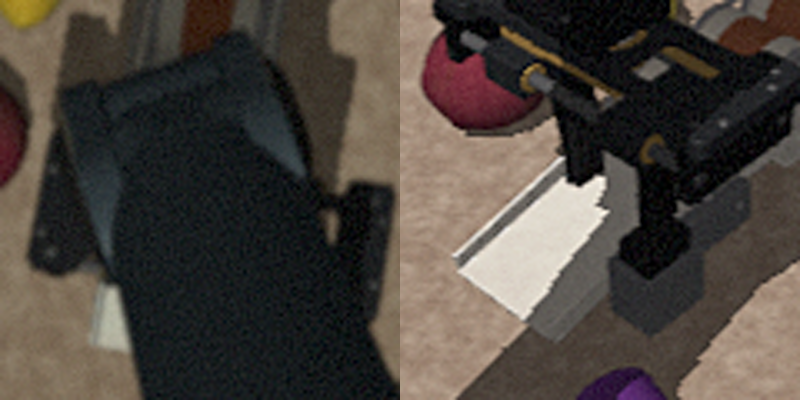

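View pics/w2.png

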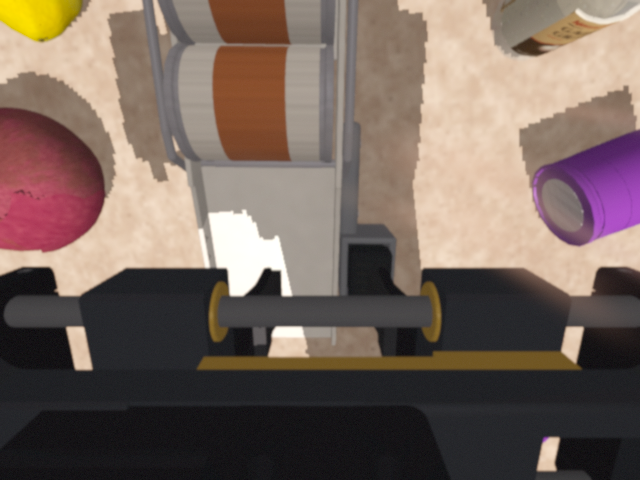

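The scene view shows one finger above the key and the other over the ramp. The wrist view shows the key at x 347–390 near row 260; I'll check the lateral offset numerically.

```bash
python3 - <<'E'
from go import *
im=cv2.imread("pics/w2.png"); v=im.max(2)
for r in(236,250,258,265): print(r,v[r,328:412:2])
c=arm.calibration("wrist"); T=c['tool_from_camera']
def tz(uv,zt):
    o,d=ray(c,uv,T); return o+d*(zt-o[2])/d[2]
# tool z of height h: .0636-h
for u in(335,340,345,350,385,390,395): print(u,'key',tz((u,260),.0096)[:2],'rim',tz((u,240),.0236)[:2])
print('crest',tz((187,163),.030),tz((337,160),.030))
E
```

```text
236 [163 163 157 145 158 147  88  77  78  79  78  77  77  77  78  76  79  78
  76  77  78  77  76  77  77  77  76  76  78  76  77  78  81 114 136 138
 138 138 139 139 139 140]
250 [163 163 153 147 158 143  80  88  93  89  52  22  25  25  27  27  23  26
  25  27  26  24  25  25  23  27  25  27  24  26  33  70  92  94 127 137
 137 139 138 137 136 130]
258 [163 162 153 150 158 130  77  88  92  83  44  24  27  30  31  31  29  29
  28  31  33  30  29  29  26  32  29  28  32  31  32  30  73 101 131 137
 137 137 136 136 137 138]
265 [165 165 153 151 159 120  75  89  91  83  38  25  29  27  31  33  30  31
  32  31  33  31  34  28  29  31  28  32  31  30  27  37  81 112 141 143
 142 139 139 136 139 138]
335 key [0.0117 0.006 ] rim [0.0192 0.0063]
340 key [0.0117 0.0087] rim [0.0192 0.0092]
345 key [0.0117 0.0114] rim [0.0192 0.0121]
350 key [0.0117 0.0141] rim [0.0192 0.015 ]
385 key [0.0118 0.033 ] rim [0.0192 0.0351]
390 key [0.0118 0.0357] rim [0.0192 0.038 ]
395 key [0.0118 0.0384] rim [0.0192 0.0408]
crest [ 0.0621 -0.0769  0.03  ] [0.0638 0.0073 0.03  ]
```

Call:
play_rows(
  motion=[
    [[0,-0.025,0],0,0.03],
    [[0,-0.025,0],0,0.03],
    [[0,-0.025,0.04],0,0.03],
    [[0,-0.025,0.11],0,0.03],
    [[0,-0.025,0.115],0,0.03],
    [[0,-0.025,0.115],0,0.03],
    [[0,-0.025,0.115],0,0.03],
    [[0,-0.025,0.115],0,0.03],
    [[0,-0.025,0.115],0,0.03],
    [[0,-0.025,0.115],0,0.03],
  ],
)

```text
time: 4.92
tool_pos: [0.5153, 0.03, 0.0417]
eef_rot: [3.141, -0.001, -0.165]
force: [-5.3, 0.9, 22.1]
opening: 0.045
grip_force: 11.4
```

```bash
python3 - <<'E'
from go import *
delta([.5137,.0256,.042],-.162)
b=arm.camera("scene")[:,:,::-1][180:320,215:375]; w=arm.camera("wrist")[:,:,::-1]
v=np.hstack([cv2.resize(b,(343,300),interpolation=2),cv2.resize(w,(400,300))]); cv2.imwrite("pics/e1.png",v)
E
```

```text
4.925 [0.5153 0.03   0.0417] [ 3.1407 -0.0014 -0.1653] 0.04496559505038911 [-5.342   0.8561 22.0633]
shift [-0.0044  0.0231 -0.0017] roll -0.0020816794792622093
```

View pics/e1.png

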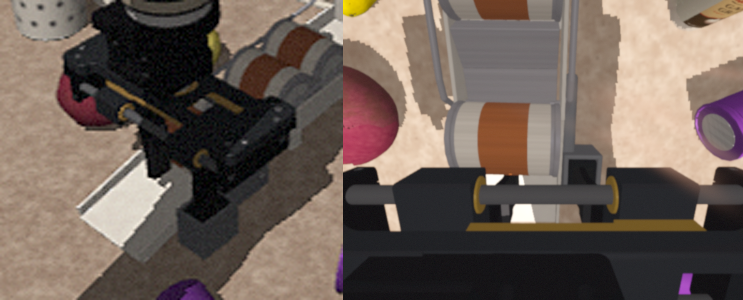

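The tin lies on the ramp against the finger (wrist crop about (500,140)), the flap is up, and the second tin is held behind it. I'll let it settle briefly and hand in.

Call:
play_rows(
  motion=[
    [[0,0,0],0,0.03],
    [[0,0,0],0,0.03],
    [[0,0,0],0,0.03],
    [[0,0,0],0,0.03],
    [[0,0,0],0,0.03],
    [[0,0,0],0,0.03],
  ],
)

```text
time: 5.78
tool_pos: [0.5153, 0.03, 0.0417]
eef_rot: [3.141, -0.001, -0.165]
force: [-5.4, 0.3, 22.3]
opening: 0.0451
grip_force: 11.4
```

```bash
python3 - <<'E'
from go import *
s=arm.sense(); w=arm.camera("wrist")[:,:,::-1]; print(s['tool_pos'],s['force'])
h=cv2.cvtColor(w,cv2.COLOR_BGR2HSV); m=(h[...,0]<14)&(h[...,1]>150)&(h[...,2]>70)
for b in blobs(m,800): print(b)
print(arm.job_done())
E
```

```text
[0.5153 0.03   0.0417] [-5.4113  0.2626 22.3483]
(np.int32(2369), array([255.0523,  14.2727]), array([210,   0,  86,  31], dtype=int32))
(np.int32(8177), array([256.0614, 222.5826]), array([217, 165,  78, 116], dtype=int32))
the job is handed in; nothing more can be done
None
```

I handed the job in with the key held fully down and the front tin resting on the ramp against the other finger, the next tin held behind the raised flap; the judge returned no verdict.

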